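# Set the hotplate regulator and check the melting dish

### The job

Swing the lever on the heat regulator until its arm points straight at the small marker tab on the edge of the dial, and leave it there. Then pick up the hand thermometer, point its wide lens end square at the middle of the white melting dish in the sloping charcoal block, about 60 mm off and without touching it, and hold it still there for two seconds. Finally set it down gently, upright on its lens end, on the square clay tile it came from and let go; leave everything else where it is.

Things in the scene. Friction and masses are not known exactly. Their poses are not given: they have to be found in the camera images.
- regulator: fixed grey box 150 (x) x 165 (y) x 57 mm high with a flat aluminium dial on top; origin under its centre, x away from its front
- lever_pivot (a point): centre of the lever's upright hinge, on the dial surface (57 mm above the table); axes as the regulator's
- heat_lever (a joint): angle of the steel lever about its upright hinge, rad, 0 to 2.2, growing anticlockwise seen from above; at 0 the arm points 1.1 rad clockwise of the regulator's -x (that is along (-0.45, 0.89) in the regulator's x, y). Stiff hinge: it stays where it is left; about 2 N at the handle moves it. It starts between 0.05 and 0.6
- lever_grip (a point): centre of the top of the lever's handle: an upright black round pin, 16 mm thick, 70 mm from the hinge, its top 56 mm above the dial; the pin is clear of the arm for 42 mm below this point. The lever arm below it is a flat bar 12 mm wide, 5 to 13 mm above the dial, reaching 79 mm from the hinge. x points outward along the arm, z up
- set_marker (a joint): angle of the marker tab, rad, same zero and sense as the lever's: the lever is set when the two are equal. Between 1.0 and 1.9; it is clamped and must not be pushed (it gives only to about 20 N)
- marker_tip (a point): top of the brass marker tab, 13 (outward) x 8 x 15 mm high, near the dial's edge, 88 mm from the hinge, beyond the arm's end; x points outward from the hinge
- hotplate: fixed dark hotplate 140 x 140 x 43 mm high, carrying a black charcoal block (100 x 80 x 25 mm) on an easel, its upper face sloping 32 degrees and facing up and towards the hotplate's -x; top edge about 118 mm above the table. Origin under the hotplate's centre
- dish: round white ceramic melting dish on the sloping face, fixed, 46 mm across its rim; origin at the middle of its inner floor (about 95 mm above the table), rim 6 mm above that; z is the outward normal of the sloping face (32 degrees from vertical)
- tile: fixed flat square brown clay tile 120 x 120 x 8 mm; origin under its centre, its top 8 mm above the table
- thermometer: loose hand thermometer, about 0.15 kg, 115 mm long, round, standing upright on its wide end on the tile: flared lens shroud 48 mm across and 12 mm high, tapering to a straight barrel 26 mm thick from 38 mm to 115 mm up. Origin at the lens, the centre of the wide end; z points from there up the barrel, so it looks along -z. Its yaw does not matter
- tin_a: small round steel solder tin, 30 mm across, 24 mm high; origin under its centre; bystander
- tin_b: a second such tin, 30 mm across, 24 mm high; origin under its centre; bystander
- spare_block: black charcoal block lying flat, 60 x 100 x 28 mm, with no dish; origin under its centre; bystander
- jar: glass jar with steel lid, 68 mm across, 95 mm high; origin under its centre; bystander
- bowl: white bowl, 100 mm across, 45 mm high; origin under its centre; bystander
- tweezers: steel soldering tweezers lying flat, 150 mm long along their x, 8 mm high; origin at the middle, at table level; bystander
- third_hand: stepped round dark weight 84 mm across with an upright brass rod and a sloping steel arm, 95 mm high; origin under its centre; bystander
Mind the look-alikes: they are no part of the job. Leave any orange look-alike of the regulator alone.

How it is judged (in metres and radians):
On the way, in this order (a step that is already met when the one before it is completed fails the run):
1. the lever points at the marker (within 0.07 rad) and is still (angle between the x axis of lever_grip and the x axis of marker_tip, either way round below 0.07 rad and velocity of joint heat_lever between -0.05 and 0.05 rad/s), for 0.3 s.
2. the thermometer, gripped, looks square (within 0.2 rad) at the middle of the dish (axis within 12 mm), lens 35 to 90 mm from its floor, held still for 1.5 s (x of dish in the frame of thermometer between -0.012 and 0.012 m and y of dish in the frame of thermometer between -0.012 and 0.012 m and z of dish in the frame of thermometer between -0.09 and -0.035 m and angle between the z axis of thermometer and the z axis of dish, either way round below 0.2 rad and contact force between the fingers and thermometer above 1 N and linear speed of thermometer below 0.02 m/s and angular speed of thermometer below 0.15 rad/s), for 1.5 s.
At the end, for the whole second after the job is handed in: The lever arm points at the marker within 0.07 rad, and the thermometer stands upright (within 0.08 rad), lens end down, on the tile with its centre within 50 mm of the tile's in both tile directions, released and at rest (angle between the x axis of lever_grip and the x axis of marker_tip, either way round below 0.07 rad and angle between thermometer's own z axis and vertical below 0.08 rad and height (world z) of thermometer between 0.004 and 0.013 m and x of thermometer in the frame of tile between -0.05 and 0.05 m and y of thermometer in the frame of tile between -0.05 and 0.05 m and linear speed of thermometer below 0.02 m/s and angular speed of thermometer below 0.15 rad/s); the robot touches nothing.
It fails at once if the thermometer touches the hotplate, block or dish (over 1 N) (contact force between thermometer and hotplate above 1 N).
It fails at once if the thermometer is dropped or knocked over: faster than 0.4 m/s with no finger on it (contact force between the fingers and thermometer below 0.1 N and linear speed of thermometer above 0.4 m/s).
It fails at once if the marker tab is shifted more than 4 mm (distance of marker_tip from where it was at the start of the episode above 0.004 m).
It fails at once if a bystander is shifted more than 30 mm (distance of any of tin_a, tin_b, spare_block, jar, bowl, tweezers, third_hand from where it was at the start of the episode above 0.03 m).
It also fails if it takes over 72 s, if anything falls off the work surface, if the arm or the gripper's body presses on something with over 40 N, if the wrist force passes 120 N, or if a joint passes its speed limit or range.

### The arm

A 7-joint arm with a two-finger parallel gripper is mounted at the origin on the work surface. World frame = base frame: x ahead of the robot, y to its left, z up, the work surface at z = 0. Lengths are in mm, angles in rad, forces in N, time in s.
With the tool pointing down it reaches from about 400 to 750 mm from the base axis. Payload 19.5 kg.
Tool frame: the origin (TCP) lies at the centre of the arm's flange, where the gripper is bolted on; the fingertips stand 173 mm ahead of it and the grasp point (between the pads) lies 155 mm ahead of it; z points along the fingers, y is the line along which they close (so a half turn about z gives the same grasp; the last joint's range is limited). The gripper opens to 85 mm and grips with 20 to 120 N. Pads are 22 mm wide; open, the fingers measure 114 mm over their backs; the gripper's body (76 mm by 85 mm) begins 54 mm behind the grasp point. The pads swing forward as they close: fully open they stand 13 mm farther back than shut.
Start: joints at [-1.273, 0.707, -0.028, 1.485, 0.022, 0.951, -0.075], TCP at [191.64, 542.116, 404.668] pointing down, gripper open.
Joint ranges: [-2.71, 2.71], [-0.32, 2.16], [-1.57, 1.52], [0, 2.45], [-1.46, 4.6], [0, 2.02], [-2.83, 2.83]. Speed limits (rad/s): [1.89, 1.89, 2.57, 2.57, 3.01, 3.01, 3.01].

### API

Orientations are given as a unit quaternion [w, x, y, z].
In Python, from rig import monitor, eyes, order gives the robot as it stands.
- The arm moves only by the tool send_rows, never from a script. Its argument "deltas" is a list of rows, each an object with "offset": the shift along the tool's x, y, z in m, a list of three; "rot": the turn, a rotation vector about the tool's x, y, z in degrees, a list of three; "grip": the finger opening in m, from 0 to 0.0854. In form: [{"offset": [x, y, z], "rot": [wx, wy, wz], "grip": grip}, ...]. A call has 1 to 20 rows; each row is the pose to reach, as a shift and turn from the pose commanded when the call began, along the tool's axes at that moment; what a row does not reach only later rows make up. A row lasts 1/8 s, in which the tool goes at most 62.5 mm and 10.7 degrees, less where a joint would pass 70% of its speed; a pose out of reach is approached as far as the arm can. A call with a gripper value outside its range is refused whole. The fingers move at their own pace and stop on an object; the grip force is fixed at half the most. Time passes only in rows, so rows that repeat a pose let the fingers close. It gives the time, the measured TCP pose, the force, the opening and the grip force at its end, in the units of the state.
- monitor.read_state(): the state, without advancing time (a new reading comes with each control period).
- eyes.read_camera(name): name is "scene" or "top"; returns a dict with "img" (400x640x3 uint8, red, green, blue), "K" (3x3 intrinsics, pixels), "k1" (the pictures are not rectified: a ray, as slopes to the right and down, at radius r is drawn at 1 + k1 r^2 times it, then the intrinsics apply), "R" (3x3) and "t" (3): a world point X has camera coordinates R X + t. Camera axes: x right, y down, z forward; pixel columns grow to the right and rows downward; lengths in mm; the calibration is good to about 2 mm. A picture is of the moment at which its call begins. There is no depth.
- order.close_job(): hands the job in; it is judged then, once.
The state is a dict: "time": time; "joint_pos": joint angles; "joint_velocities": joint speeds; "joint_torque": joint torques, N m; "tcp_pos": TCP position; "tool_rot": TCP orientation; "ft_force": force on the tool from outside, world axes, zero at the start; "ft_torque": the same for the moment, N m; "width": finger opening in mm; "finger_force": force on a finger pad.
Only numpy, scipy, OpenCV 4.12 (cv2) and the standard library are available. Lean on these libraries where they do the work, as an engineer would, in place of code of your own. Each camera call takes 0.05 s, during which the arm holds its last target. There are 200 camera calls.

## Working session

There is one attempt and no reset: what is moved stays moved. The work goes in short steps, Python scripts to look and compute and a tool call to move; the robot and the scene stay as the last step left them, time stands still between calls to the robot, and variables do not carry over. Pictures are saved under pics/ and viewed, at most 10 in all, crops included, and the job is handed in when it is done.

Besides the shell and the picture viewer there is one more tool, called as name([rows], argument=value, ...), one row to a line, values as JSON. send_rows: Moves the arm, as the interface text tells. Its arguments: {"type":"object","properties":{"deltas":{"type":"array","items":{"type":"object","properties":{"offset":{"type":"array","items":{"type":"number"}},"rot":{"type":"array","items":{"type":"number"}},"grip":{"type":"number"}}}}},"required":["deltas"]}

```bash
mkdir -p pics; cat > h.py <<'E'
import numpy as np, cv2
from rig import monitor, eyes, order
def shot(n,f=None):
    c=eyes.read_camera(n)
    c={k:(np.array(v) if k!='k1' else v) for k,v in c.items()}
    if f: cv2.imwrite('pics/'+f,c['img'][:,:,::-1])
    np.savez('/tmp/'+n+'.npz',**c)
    return c
def load(n):
    d=np.load('/tmp/'+n+'.npz'); return {k:d[k] for k in d}
def ray(c,u,v):
    p=cv2.undistortPoints(np.array([[[u,v]]],float),c['K'],np.array([float(c['k1']),0,0,0,0]))[0,0]
    d=c['R'].T@np.array([p[0],p[1],1]); return -c['R'].T@c['t'],d/np.linalg.norm(d)
def onz(c,u,v,z):
    o,d=ray(c,u,v); return o+d*(z-o[2])/d[2]
def proj(c,X):
    X=np.atleast_2d(np.array(X,float)); 
    return cv2.projectPoints(X,cv2.Rodrigues(c['R'])[0],c['t'].astype(float),c['K'],np.array([float(c['k1']),0,0,0,0]))[0][:,0]
def tri(rays):
    A=0;b=0;
    for o,d in rays:
        P=np.eye(3)-np.outer(d,d);A=A+P;b=b+P@o
    return np.linalg.solve(A,b)
E
python3 - <<'E'
from h import *
a=shot('scene','s1.png');b=shot('top','t1.png')
for c in(a,b):print(c['K'],c['k1'],c['R'],-c['R'].T@c['t'])
print(monitor.read_state())
E
```

```text
[[407.20635883   0.         317.75431021]
 [  0.         407.20635883 203.25072178]
 [  0.           0.           1.        ]] 0.03510282081910185 [[ 0.82891346  0.55935938 -0.00442227]
 [ 0.32103381 -0.48218369 -0.81512955]
 [-0.45808271  0.67425216 -0.57926182]] [1148.87059927 -811.70593412  815.61695908]
[[502.62656205   0.         329.97300446]
 [  0.         502.62656205 191.130968  ]
 [  0.           0.           1.        ]] 0.013292511712890151 [[-0.03509995 -0.9993743   0.0043593 ]
 [-0.97523027  0.03329812 -0.21867136]
 [ 0.21838938 -0.01192667 -0.97578883]] [ 257.10084652   41.35351249 1550.86081796]
{'time': 0.1, 'joint_pos': array([-1.27269409,  0.70705544, -0.02761037,  1.48494354,  0.02201374,
        0.950898  , -0.07548975]), 'joint_velocities': array([-0.00097662, -0.00218135,  0.00119488, -0.00016661, -0.0022354 ,
        0.00106592, -0.00206776]), 'joint_torque': array([ 1.81497027e-03, -8.84296775e+01,  1.23697825e+00, -2.36456788e+01,
        1.71936041e-02,  4.98289781e-03,  1.25224699e-05]), 'tcp_pos': array([191.6258711 , 542.06467182, 404.26781115]), 'tool_rot': array([-6.20233226e-05,  1.69078799e-01,  9.85602409e-01, -4.96870494e-04]), 'ft_force': array([-0.20000446,  0.45598873,  0.41980821]), 'ft_torque': array([0.03802839, 0.00093888, 0.03971794]), 'finger_force': 0.0, 'width': 85.27934339012803}
```

View pics/s1.png

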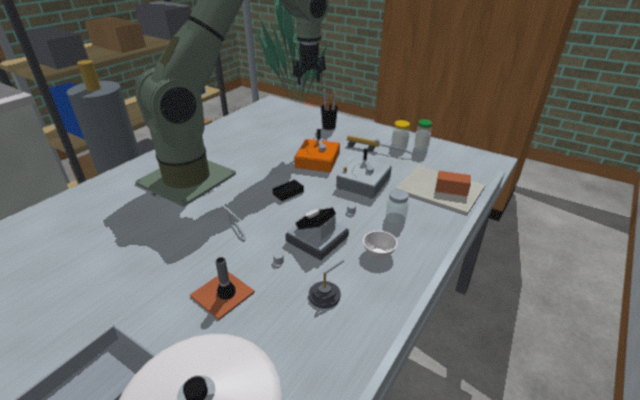

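View pics/t1.png

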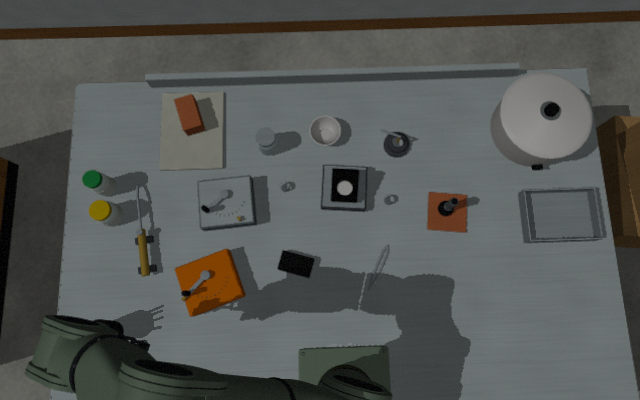

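The scene view shows the grey regulator at about (364,175), the hotplate with the dish at (318,218), and the thermometer on its tile at (224,285). In the top view these sit at (226,203), (345,187) and (447,210). Next I'll enlarge them for measuring.

```bash
python3 - <<'E'
from h import *
a=load('scene')['img'];b=load('top')['img']
def cr(i,x,y,w,h,s=None):
    return cv2.resize(i[y:y+h,x:x+w],(400,300),interpolation=cv2.INTER_CUBIC)
m=np.vstack([np.hstack([cr(b,186,164,80,60+0),cr(a,324,140,80,60)]),np.hstack([cr(b,310,155,80,60),cr(a,278,198,80,60)])])
cv2.imwrite('pics/m1.png',m[:,:,::-1])
E
```

```text
(no output)
```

View pics/m1.png

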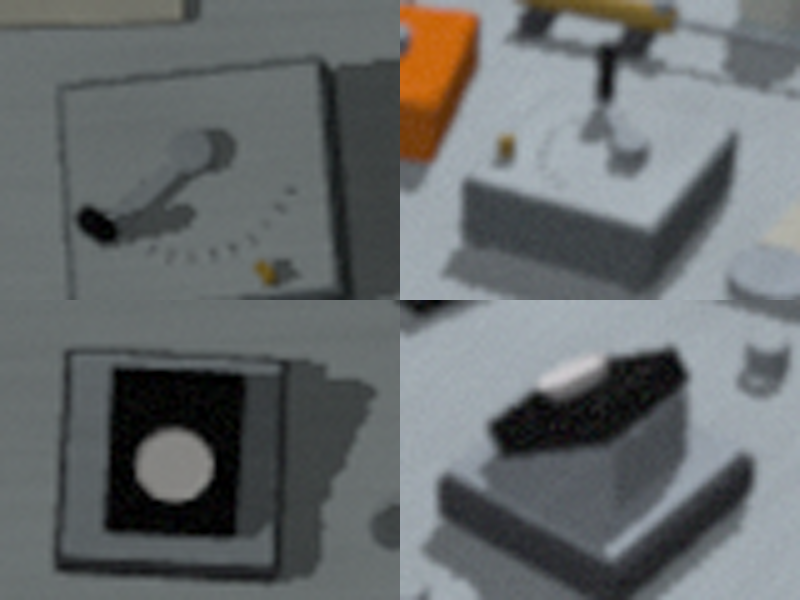

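Top-left crop: the lever pin's dark blob is at about full-image (205,209), the hub at (224.6,194) and the brass tab at (239,218). Scene view: pin top at (445,150), tab at (425,168). The dish centre is at (345,188) in top and (312.5,212) in scene, and the slope faces the robot.

```bash
python3 - <<'E'
from h import *
a=load('scene');b=load('top')
def blob(c,x,y,w,h,f,name):
    im=c['img'][y:y+h,x:x+w].astype(int); hsv=cv2.cvtColor(c['img'][y:y+h,x:x+w],cv2.COLOR_RGB2HSV).astype(int)
    m=f(im,hsv).astype(np.uint8)
    n,l,s,ce=cv2.connectedComponentsWithStats(m)
    k=1+np.argmax(s[1:,4]); ys,xs=np.where(l==k)
    r=cv2.minAreaRect(np.stack([xs,ys],1).astype(np.float32))
    print(name,s[k],ce[k]+[x,y],'box',(cv2.boxPoints(r)+[x,y]).round(1).tolist())
    return ce[k]+[x,y],np.stack([xs+x,ys+y],1)
dark=lambda i,h:i.max(2)<45
brass=lambda i,h:(h[...,1]>110)
R={}
mt,_=blob(b,232,208,16,14,brass,'mark t'); ms,_=blob(a,338,163,14,12,brass,'mark s') if 0 else blob(a,340,164,10,12,brass,'mark s')
print('marker',tri([ray(b,*mt),ray(a,*ms)]), onz(b,*mt,68))
pt,pp=blob(b,198,200,20,16,dark,'pin t'); ps,sp=blob(a,356,145,18,20,dark,'pin s')
print('pinmid',tri([ray(b,*pt),ray(a,*ps)]),pp.min(0),pp.max(0),sp.min(0),sp.max(0))
wh=lambda i,h:i.min(2)>125
dt,_=blob(b,328,175,34,24,lambda i,h:(i.min(2)>90),'dish t')
ds,_=blob(a,300,203,26,16,lambda i,h:(i.min(2)>140),'dish s')
print('dish',tri([ray(b,*dt),ray(a,*ds)]))
tt,tp=blob(b,420,185,55,50,lambda i,h:(h[...,1]>110)&(i[...,0]>60)&(i[...,0]>i[...,2]*1.5),'tile t')
box=cv2.boxPoints(cv2.minAreaRect(tp.astype(np.float32)))
T=np.array([onz(b,*p,8) for p in box]);print('tile',T.round(1),T.mean(0))
tht,hp=blob(b,436,190,28,30,dark,'th t');ths,hs=blob(a,212,254,30,48,lambda i,h:(i.max(2)<75),'th s')
# hotplate & regulator top edges
print(b['img'][190,186:268].max(1)); print(b['img'][200,315:375].max(1)); print(b['img'][160:225,328].max(1))
E
```

```text
mark t [5 9 4 4 9] [238.77777778 218.11111111] box [[237.0, 217.0], [238.6, 215.9], [240.6, 218.9], [239.0, 220.0]]
mark s [5 4 1 3 3] [345. 169.] box [[345.0, 170.0], [345.0, 170.0], [345.0, 168.0], [345.0, 168.0]]
marker [515.9845215  298.40632023  62.12477114] [515.81590503 298.06785927  68.        ]
pin t [ 4  6  8  7 36] [205.13888889 208.77777778] box [[200.5, 208.3], [202.9, 204.6], [209.6, 209.1], [207.2, 212.8]]
pin s [ 8  5  4  9 17] [365.05882353 153.58823529] box [[362.4, 157.6], [364.4, 149.4], [367.0, 150.0], [364.9, 158.2]]
pinmid [543.28512819 393.35450765  90.01138832] [202 206] [209 212] [364 150] [367 158]
dish t [  9   6  16  14 167] [344.41317365 187.73053892] box [[334.5, 187.5], [344.0, 178.0], [354.0, 188.0], [344.5, 197.5]]
dish s [  0   0  26  15 263] [310.16730038 208.08745247] box [[300.0, 203.0], [325.0, 203.0], [325.0, 217.0], [300.0, 217.0]]
dish [586.83945919 -20.54142692 109.29647863]
tile t [   8    7   39   40 1153] [446.69297485 212.99306158] box [[426.1, 229.0], [428.8, 191.8], [467.6, 194.6], [464.9, 231.8]]
tile [[ 472.2 -270.7    8. ]
 [ 589.5 
[... 499 characters left out ...]
02
 101  97  98  95  86  74  65  67  68  85 103 110 110 111 109 110 112 110
 111 111 110 112 110 111 110 110 110 111  83  39  32  40  58  67  64  66
  64  64  65  64  66  64  66  67  63  66]
[113 114 114 113 114 100  67  68  91  99  98  96  98  97  98  76  27   8
   5   0  12  11   0   5   8   3   4   8  12  13   3   8  10  11   8   4
   3   8   8   4   5  11  48  63  61  63  58  70  90  75  36  51  65  65
  67  66  67  66  64  78]
[113 112 113 109  93  77 104 103 101  99 102 103  99 100 100 101 101 102
 100 101  97  97  94 100 100 102 100  98  99  98  99  98  98 100  97  96
  97  97  98  97  97  99  97  97  98  98  81  41  37  54  94 109 114 113
 111 109 110 110 111 111 111 112 110 109 110]
```

```bash
cat > m2.py <<'E'
from h import *
a=load('scene');b=load('top')
g=cv2.GaussianBlur(b['img'],(3,3),0).max(2).astype(float)
def edge(pts,z,n):
    P=np.array([onz(b,u,v,z)[:2] for u,v in pts]); vx,vy,x0,y0=cv2.fitLine(P.astype(np.float32),cv2.DIST_HUBER,0,.1,.01).ravel()
    print(n,'dir',vx,vy,'deg',np.degrees(np.arctan2(vy,vx)),'pt',x0,y0)
def colmin(rows,x0,x1): return [(x0+np.argmin(g[v,x0:x1]),v) for v in rows]
def rowmin(cols,y0,y1): return [(u,y0+np.argmin(g[y0:y1,u])) for u in cols]
edge(colmin(range(170,202),316,328),43,'hp left')
edge(colmin(range(178,206),362,370),43,'hp right')
edge(rowmin(range(327,362),160,170),43,'hp top')
edge(colmin(range(186,220),194,204),57,'reg left')
edge(rowmin(range(204,246),172,186),57,'reg back')
dt=(344.4,187.7); rim=onz(b,*dt,100); print('dish rim',rim)
for th in(150,170,185):
    m=(a['img'][203:225,298:330].min(2)>th); n,l,s,ce=cv2.connectedComponentsWithStats(m.astype(np.uint8))
    print(th,[(s[i].tolist(),(ce[i]+[298,203]).round(1)) for i in range(1,n) if s[i,4]>20])
print('rim in scene',proj(a,rim))
# hinge
p=np.array([543.3,393.4]);q=np.array([516,298.2]);d=np.linalg.norm(q-p);e=(q-p)/d
t=(70**2-88**2+d*d)/2/d;h=np.sqrt(max(0,4900-t*t))
hub=[p+e*t+s*h*np.array([-e[1],e[0]]) for s in(1,-1)];print('hub',hub)
for z in(57,70,80):print(z,onz(b,224.6,194,z))
th=a['img'][250:306,205:245].max(2)
for r in range(4,52,4):
    xs=np.where(th[r]<80)[0]; print(250+r,(xs.min()+205,xs.max()+205) if len(xs) else None,end=' ')
i=np.hstack([cv2.resize(b['img'][185:235,420:470],(400,400),interpolation=3),cv2.resize(a['img'][250:310,195:255],(400,400),interpolation=3)])
cv2.imwrite('pics/m3.png',i[:,:,::-1])
E
python3 m2.py
```

```text
hp left dir 0.99698293 -0.07762096 deg -4.4518313 pt 619.8859 45.09723
hp right dir 0.9950619 -0.09925649 deg -5.6963573 pt 590.1418 -86.499725
hp top dir 0.0339664 0.99942297 deg 88.05349 pt 662.8269 -42.017036
reg left dir 0.9952931 0.09691067 deg 5.5613003 pt 575.43066 420.65564
reg back dir 0.081298605 -0.9966898 deg -85.336784 pt 643.7722 343.2993
dish rim [590.76829477 -19.4690066  100.        ]
150 [([0, 0, 32, 16, 298], array([309.8, 208. ]))]
170 [([8, 6, 12, 6, 41], array([311.5, 211.5]))]
185 [([8, 6, 11, 6, 25], array([311.1, 211.8]))]
rim in scene [[312.24004528 210.73905676]]
hub [array([591.79181529, 342.9168954 ]), array([475.42402767, 376.2870698 ])]
57 [593.43566839 343.27947043  57.        ]
70 [590.5087875  340.65202521  70.        ]
80 [588.25734066 338.63091351  80.        ]
254 None 258 (np.int64(218), np.int64(223)) 262 (np.int64(217), np.int64(224)) 266 (np.int64(217), np.int64(225)) 270 (np.int64(218), np.int64(226)) 274 (np.int64(219), np.int64(227)) 278 (np.int64(219), np.int64(228)) 282 (np.int64(220), np.int64(230)) 286 (np.int64(219), np.int64(233)) 290 (np.int64(217), np.int64(234)) 294 (np.int64(217), np.int64(233)) 298 (np.int64(220), np.int64(230))
```

View pics/m3.png

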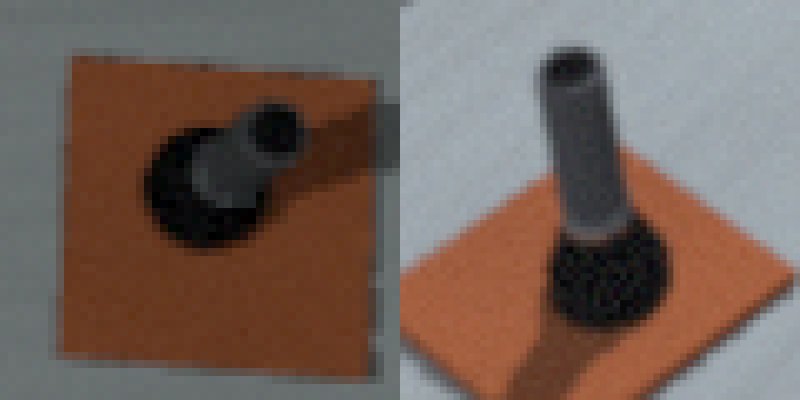

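The thermometer's barrel end is at top (454,201) and scene (220,259), with the shroud centre at top (445,208). Now I'll compute the remaining positions and start moving over the lever pin.

```bash
cat >> h.py <<'E'
from scipy.spatial.transform import Rotation as Ro
def pose():
    s=monitor.read_state(); q=s['tool_rot']; return s['tcp_pos'],Ro.from_quat([q[1],q[2],q[3],q[0]]),s
def rel(P,R):
    p,r,_=pose(); return (r.inv().apply(np.array(P)-p)/1000).round(4),np.degrees((r.inv()*R).as_rotvec()).round(2)
E
python3 - <<'E'
from h import *
a=load('scene');b=load('top')
print('th top',tri([ray(b,453.9,200.75),ray(a,220.3,259.4)]),onz(b,453.9,200.75,123),'shroud',onz(b,445.4,207.9,16))
C=[onz(b,420+x/8-.5,185+y/8-.5,8) for x,y in((72,56),(375,82),(370,378),(60,352))];print('tile',np.mean(C,0))
p,r,_=pose();print(r.as_matrix().round(3))
u=np.array([-.693,.721,0]);print(rel([543.3,393.4,330],Ro.from_euler('z',-26.7,degrees=True)*r))
E
```

```text
th top [ 535.3718886  -334.93163004  122.72337959] [ 535.83864395 -334.23938717  123.        ] shroud [ 535.01239292 -333.97982199   16.        ]
tile [ 525.00204995 -339.6131672     8.        ]
[[-0.943  0.333 -0.   ]
 [ 0.333  0.943 -0.001]
 [-0.    -0.001 -1.   ]]
(array([-0.3811, -0.0229,  0.0743]), array([ 0.  ,  0.03, 26.7 ]))
```

send_rows([
  {"offset": [-0.381, -0.023, 0.0], "rot": [0, 0, 26.7], "grip": 0.085},
  {"offset": [-0.381, -0.023, 0.0], "rot": [0, 0, 26.7], "grip": 0.085},
  {"offset": [-0.381, -0.023, 0.0], "rot": [0, 0, 26.7], "grip": 0.085},
  {"offset": [-0.381, -0.023, 0.0], "rot": [0, 0, 26.7], "grip": 0.085},
  {"offset": [-0.381, -0.023, 0.0], "rot": [0, 0, 26.7], "grip": 0.085},
  {"offset": [-0.381, -0.023, 0.03], "rot": [0, 0, 26.7], "grip": 0.07},
  {"offset": [-0.381, -0.023, 0.07], "rot": [0, 0, 26.7], "grip": 0.06},
  {"offset": [-0.381, -0.023, 0.07], "rot": [0, 0, 26.7], "grip": 0.05},
  {"offset": [-0.381, -0.023, 0.07], "rot": [0, 0, 26.7], "grip": 0.05},
  {"offset": [-0.381, -0.023, 0.07], "rot": [0, 0, 26.7], "grip": 0.05},
])

```text
time: 1.35
tcp_pos: [542.6, 394.3, 336.6]
tool_rot: [0.0, 0.392, 0.92, 0.001]
ft_force: [-0.4, -0.6, 0.6]
width: 49.8
finger_force: 0.0
```

send_rows([
  {"offset": [0, 0, 0.04], "rot": [0, 0, 0], "grip": 0.05},
  {"offset": [0, 0, 0.07], "rot": [0, 0, 0], "grip": 0.05},
  {"offset": [0, 0, 0.087], "rot": [0, 0, 0], "grip": 0.05},
  {"offset": [0, 0, 0.087], "rot": [0, 0, 0], "grip": 0.035},
  {"offset": [0, 0, 0.087], "rot": [0, 0, 0], "grip": 0.02},
  {"offset": [0, 0, 0.087], "rot": [0, 0, 0], "grip": 0.02},
  {"offset": [0, 0, 0.087], "rot": [0, 0, 0], "grip": 0.02},
  {"offset": [0, 0, 0.087], "rot": [0, 0, 0], "grip": 0.02},
])

```text
time: 2.35
tcp_pos: [543.2, 393.5, 247.9]
tool_rot: [0.0, 0.392, 0.92, 0.0]
ft_force: [-0.2, 0.2, 0.4]
width: 20.0
finger_force: 0.0
```

```bash
python3 - <<'E'
from h import *
hub=np.array([591.8,342.9]);p,r,s=pose();print(p,s['width'],s['ft_force'],np.degrees(r.as_euler('xyz')))
f0=np.degrees(np.arctan2(393.4-hub[1],543.3-hub[0]))
tot=76.6
for k in list(np.arange(8,76,8))+[tot]:
    t=np.radians(f0+k); print(round(k,1),rel([hub[0]+70*np.cos(t),hub[1]+70*np.sin(t),250],Ro.from_euler('z',k,degrees=True)*r))
print(r.inv().apply([0,0,0]))
shot('scene','s2.png')
a=cv2.imread('pics/s2.png');cv2.imwrite('pics/s2c.png',cv2.resize(a[120:210,320:440],(800,600),interpolation=2))
E
```

```text
[543.18681284 393.45620261 247.89677409] 19.987304764452933 [-0.2239987   0.22959817  0.44468908] [1.79992375e+02 3.30632577e-03 1.33831667e+02]
8 (array([-0.0008, -0.0097, -0.0021]), array([-0.,  0., -8.]))
16 (array([-0.0029, -0.0193, -0.0021]), array([ -0.,   0., -16.]))
24 (array([-0.0062, -0.0284, -0.0021]), array([ -0.,   0., -24.]))
32 (array([-0.0108, -0.037 , -0.0021]), array([ -0.,   0., -32.]))
40 (array([-0.0165, -0.0449, -0.0021]), array([-0.e+00,  1.e-02, -4.e+01]))
48 (array([-0.0233, -0.052 , -0.0021]), array([-0.0e+00,  1.0e-02, -4.8e+01]))
56 (array([-0.031 , -0.058 , -0.0021]), array([-0.0e+00,  1.0e-02, -5.6e+01]))
64 (array([-0.0395, -0.0629, -0.0021]), array([-0.0e+00,  1.0e-02, -6.4e+01]))
72 (array([-0.0485, -0.0665, -0.0021]), array([-0.0e+00,  1.0e-02, -7.2e+01]))
76.6 (array([-0.0539, -0.068 , -0.0021]), array([-0.00e+00,  1.00e-02, -7.66e+01]))
[0. 0. 0.]
```

View pics/s2c.png

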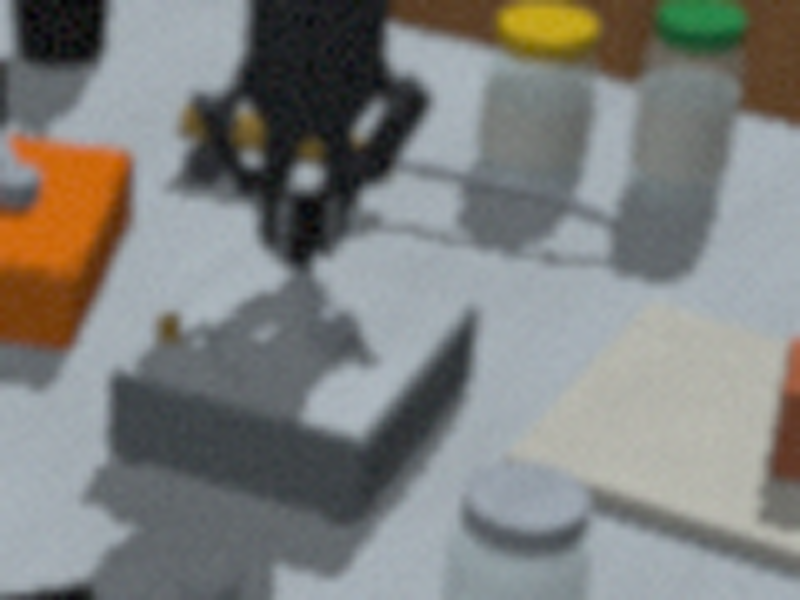

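The crop shows both fingers around the pin at about (365,155), with the tab clear at (345,169). Now I'll swing it.

send_rows([
  {"offset": [-0.0008, -0.0097, -0.002], "rot": [0, 0, -8], "grip": 0.02},
  {"offset": [-0.0029, -0.0193, -0.002], "rot": [0, 0, -16], "grip": 0.02},
  {"offset": [-0.0062, -0.0284, -0.002], "rot": [0, 0, -24], "grip": 0.02},
  {"offset": [-0.0108, -0.037, -0.002], "rot": [0, 0, -32], "grip": 0.02},
  {"offset": [-0.0165, -0.0449, -0.002], "rot": [0, 0, -40], "grip": 0.02},
  {"offset": [-0.0233, -0.052, -0.002], "rot": [0, 0, -48], "grip": 0.02},
  {"offset": [-0.031, -0.058, -0.002], "rot": [0, 0, -56], "grip": 0.02},
  {"offset": [-0.0395, -0.0629, -0.002], "rot": [0, 0, -64], "grip": 0.02},
  {"offset": [-0.0439, -0.0649, -0.002], "rot": [0, 0, -68], "grip": 0.02},
  {"offset": [-0.0485, -0.0665, -0.002], "rot": [0, 0, -72], "grip": 0.02},
  {"offset": [-0.0539, -0.068, -0.002], "rot": [0, 0, -76.6], "grip": 0.02},
  {"offset": [-0.0549, -0.0682, -0.002], "rot": [0, 0, -77.5], "grip": 0.02},
  {"offset": [-0.0549, -0.0682, -0.002], "rot": [0, 0, -77.5], "grip": 0.02},
  {"offset": [-0.0549, -0.0682, -0.002], "rot": [0, 0, -77.5], "grip": 0.02},
])

```text
time: 4.15
tcp_pos: [532.0, 306.7, 249.7]
tool_rot: [0.0, -0.27, 0.963, -0.0]
ft_force: [0.2, 1.2, -0.1]
width: 20.3
finger_force: 0.0
```

```bash
python3 - <<'E'
from h import *
p,r,s=pose();print(p,s['ft_force'],r.as_euler('xyz',degrees=True))
f=np.degrees(np.arctan2(p[1]-342.9,p[0]-591.8));print('tcp angle',f,'marker',np.degrees(np.arctan2(298.2-342.9,516-591.8)))
E
```

```text
[531.99645388 306.72011498 249.69873679] [ 0.19036265  1.17178755 -0.10611656] [-1.79986095e+02  6.30866564e-03 -1.48729756e+02]
tcp angle -148.82694578314607 marker -149.47173213885566
```

send_rows([
  {"offset": [0, 0, 0], "rot": [0, 0, 0], "grip": 0.035},
  {"offset": [0, 0, 0], "rot": [0, 0, 0], "grip": 0.035},
  {"offset": [0, 0, -0.03], "rot": [0, 0, 0], "grip": 0.035},
  {"offset": [0, 0, -0.09], "rot": [0, 0, 0], "grip": 0.05},
  {"offset": [0, 0, -0.15], "rot": [0, 0, 0], "grip": 0.085},
  {"offset": [0.086, -0.065, -0.15], "rot": [0, 0, 0], "grip": 0.085},
  {"offset": [0.172, -0.13, -0.15], "rot": [0, 0, 0], "grip": 0.085},
  {"offset": [0.172, -0.13, -0.15], "rot": [0, 0, 0], "grip": 0.085},
  {"offset": [0.172, -0.13, -0.15], "rot": [0, 0, 0], "grip": 0.085},
])

```text
time: 5.28
tcp_pos: [451.7, 103.5, 400.1]
tool_rot: [-0.0, -0.269, 0.963, -0.001]
ft_force: [1.1, 0.7, -0.5]
width: 85.2
finger_force: 0.0
```

```bash
python3 - <<'E'
from h import *
a=shot('scene','s3.png');b=shot('top','t3.png')
A=cv2.imread('pics/s3.png');B=cv2.imread('pics/t3.png')
cv2.imwrite('pics/m4.png',np.hstack([cv2.resize(B[170:230,196:256],(400,400),interpolation=2),cv2.resize(A[140:200,320:380],(400,400),interpolation=2)]))
E
```

```text
(no output)
```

View pics/m4.png

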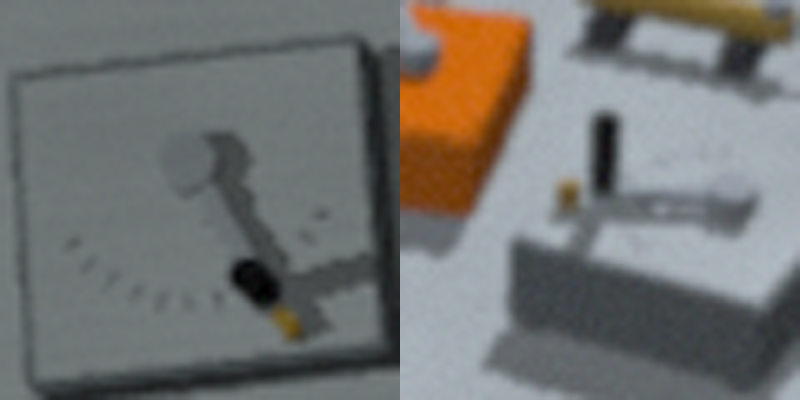

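The lever now points at the tab: pin at top (234,212), tab at (239,218). Measuring the residual angle.

```bash
python3 - <<'E'
from h import *
a=load('scene');b=load('top')
def wc(c,x,y,w,h,f):
    i=c['img'][y:y+h,x:x+w].astype(float); W=f(i); ys,xs=np.mgrid[y:y+h,x:x+w]; return (W*xs).sum()/W.sum(),(W*ys).sum()/W.sum()
dk=lambda i:np.clip(60-i.max(2),0,None)
br=lambda i:np.clip(i[...,0]-i[...,2]-25,0,None)
pt=wc(b,228,205,12,14,dk);ps=wc(a,345,154,12,17,dk)
mt=wc(b,233,210,12,14,br);ms=wc(a,342,164,7,10,br)
P=tri([ray(b,*pt),ray(a,*ps)]);M=tri([ray(b,*mt),ray(a,*ms)])
print(pt,ps,mt,ms,P,M)
P2=onz(b,*pt,92);M2=onz(b,*mt,65);print(P2,M2)
for H in((591.8,342.9),(593.4,343.3)):
  for p,m in((P,M),(P2,M2)):
    f=lambda v:np.arctan2(H[1]-v[1],H[0]-v[0]); print(f(p),f(m),f(p)-f(m),np.hypot(*(p[:2]-H)),np.hypot(*(m[:2]-H)))
# hub centre in top
i=cv2.GaussianBlur(b['img'],(3,3),0)
c=(b['img'][188:202,218:232].max(2));print(c)
E
```

```text
(np.float64(234.03800140745955), np.float64(211.9014778325123)) (np.float64(350.3688811188811), np.float64(162.3374125874126)) (np.float64(238.61818181818182), np.float64(217.93506493506493)) (np.float64(344.9236111111111), np.float64(168.25)) [530.72823756 308.08374747  89.59648879] [515.83537137 298.21841581  65.35431474]
[530.63084996 307.91898778  92.        ] [516.88919096 299.06586735  65.        ]
0.5181346201400088 0.531689920078577 -0.013555299938568188 70.29887344958922 88.13097508375058
0.5194814119962385 0.5294295405397611 -0.00994812854352256 70.46514126345238 86.79320535875824
0.5119455534814111 0.5264911099976951 -0.014545556516283975 71.88834571836098 89.71410618288446
0.5132768976179084 0.5241925708922265 -0.010915673274318083 72.05402294944602 88.37738619973227
[[113 114 113 115 116 114 115 115 116 118 117 118 118 118]
 [114 117 116 113 114 112 113 114 108 106 105 105 103 111]
 [115 116 116 108 109 109 108 107  94  79  70  73  74  93]
 [115 114 111 109 106 106 107 105 103  82  71  71  73  74]
 [116 113 110 107 108 106 107 107 105 100  79  71  74  75]
 [118 114 109 107 107 107 107 106 108 107  82  68  75  74]
 [116 114 109 107 107 107 109 109 109 105  78  65  72  75]
 [118 119 113 109 109 109 108 109 108  98  73  66  77  75]
 [118 121 116 111 111 108 107 110 106  88  66  70  75  76]
 [120 118 118 110 108 109 106 101  99  92  79  72  75  73]
 [119 118 115 114 106 100  94  91 102 112  97  76  73  75]
 [118 117 119 118 113 101 100 110 113 109 107  85  69  75]
 [116 118 118 119 120 118 118 118 115 110 112  96  75  72]
 [117 117 117 117 117 118 118 118 117 112 110 107  83  69]]
```

Lever error is about 0.013 rad, well inside 0.07. Next, the thermometer.

```bash
python3 - <<'E'
from h import *
p,r,s=pose();print(s['joint_pos'].round(2))
Y=np.radians(-4);y=np.array([np.cos(Y),np.sin(Y),0]);z=np.array([0,0,-1.]);x=np.cross(y,z)
Rp=Ro.from_matrix(np.stack([x,y,z],1))
print(x,rel([535.4,-334.3,400],Rp))
E
```

```text
[-0.04  0.58 -0.43  1.87  0.33  0.77  1.46]
[0.06975647 0.99756405 0.        ] (array([ 0.1551, -0.4179,  0.0007]), array([-9.0000e-02,  6.0000e-02,  1.2513e+02]))
```

send_rows([
  {"offset": [0.013, -0.035, 0.0], "rot": [0, 0, 10], "grip": 0.085},
  {"offset": [0.026, -0.07, 0.0], "rot": [0, 0, 20], "grip": 0.085},
  {"offset": [0.039, -0.105, 0.0], "rot": [0, 0, 30], "grip": 0.085},
  {"offset": [0.052, -0.14, 0.0], "rot": [0, 0, 40], "grip": 0.085},
  {"offset": [0.065, -0.175, 0.0], "rot": [0, 0, 50], "grip": 0.085},
  {"offset": [0.078, -0.21, 0.0], "rot": [0, 0, 60], "grip": 0.085},
  {"offset": [0.091, -0.245, 0.0], "rot": [0, 0, 70], "grip": 0.085},
  {"offset": [0.104, -0.28, 0.0], "rot": [0, 0, 80], "grip": 0.085},
  {"offset": [0.117, -0.315, 0.0], "rot": [0, 0, 90], "grip": 0.085},
  {"offset": [0.13, -0.35, 0.0], "rot": [0, 0, 100], "grip": 0.085},
  {"offset": [0.142, -0.385, 0.0], "rot": [0, 0, 110], "grip": 0.085},
  {"offset": [0.155, -0.418, 0.0], "rot": [0, 0, 120], "grip": 0.085},
  {"offset": [0.155, -0.418, 0.0], "rot": [0, 0, 125.1], "grip": 0.085},
  {"offset": [0.155, -0.418, 0.0], "rot": [0, 0, 125.1], "grip": 0.085},
  {"offset": [0.155, -0.418, 0.0], "rot": [0, 0, 125.1], "grip": 0.085},
])

```text
time: 7.25
tcp_pos: [538.0, -330.8, 399.8]
tool_rot: [-0.0, 0.729, 0.685, 0.0]
ft_force: [-0.4, 0.1, -0.0]
width: 85.4
finger_force: 0.0
```

```bash
python3 - <<'E'
from h import *
p,r,s=pose();print(p,s['joint_pos'].round(2),r.as_matrix().round(3))
Y=np.radians(-4);y=np.array([np.cos(Y),np.sin(Y),0]);z=np.array([0,0,-1.]);x=np.cross(y,z)
print(rel([535.4,-334.3,243],Ro.from_matrix(np.stack([x,y,z],1))))
E
```

```text
[ 538.01590667 -330.84709558  399.78088535] [ 0.42  0.81  0.18  1.26 -0.14  1.08  0.55] [[ 0.063  0.998  0.   ]
 [ 0.998 -0.063  0.   ]
 [ 0.     0.    -1.   ]]
(array([-0.0036, -0.0024,  0.1568]), array([ 0.01, -0.01,  0.41]))
```

send_rows([
  {"offset": [0, 0, 0.0], "rot": [0, 0, 0], "grip": 0.085},
  {"offset": [0, 0, 0.05], "rot": [0, 0, 0], "grip": 0.085},
  {"offset": [0, 0, 0.09], "rot": [0, 0, 0], "grip": 0.085},
  {"offset": [0, 0, 0.125], "rot": [0, 0, 0], "grip": 0.085},
  {"offset": [0, 0, 0.15], "rot": [0, 0, 0], "grip": 0.085},
  {"offset": [0, 0, 0.157], "rot": [0, 0, 0], "grip": 0.085},
  {"offset": [0, 0, 0.157], "rot": [0, 0, 0], "grip": 0.07},
  {"offset": [0, 0, 0.157], "rot": [0, 0, 0], "grip": 0.055},
  {"offset": [0, 0, 0.157], "rot": [0, 0, 0], "grip": 0.045},
  {"offset": [0, 0, 0.157], "rot": [0, 0, 0], "grip": 0.04},
])

```text
time: 8.5
tcp_pos: [537.7, -331.6, 243.1]
tool_rot: [0.0, 0.73, 0.683, 0.0]
ft_force: [0.1, -0.6, -0.6]
width: 39.7
finger_force: 0.0
```

```bash
python3 - <<'E'
from h import *
a=shot('scene','s4.png')
A=cv2.imread('pics/s4.png');cv2.imwrite('pics/s4c.png',cv2.resize(A[220:310,180:270],(540,540),interpolation=2));print(pose()[:2][0])
E
```

```text
[ 537.66924044 -331.53685415  243.02819819]
```

View pics/s4c.png

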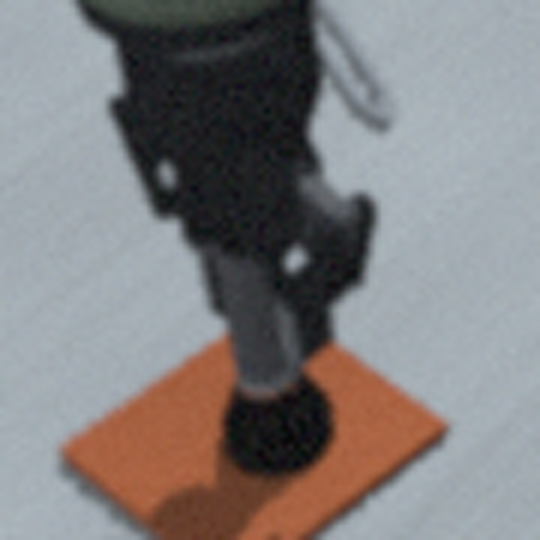

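The barrel stands between the open fingers above the shroud (around scene pixel (224,275)). I'll correct the 3 mm offset and grip.

send_rows([
  {"offset": [-0.0029, -0.0021, 0.0], "rot": [0, 0, 0], "grip": 0.04},
  {"offset": [-0.0029, -0.0021, 0.0], "rot": [0, 0, 0], "grip": 0.036},
  {"offset": [-0.0029, -0.0021, 0.0], "rot": [0, 0, 0], "grip": 0.03},
  {"offset": [-0.0029, -0.0021, 0.0], "rot": [0, 0, 0], "grip": 0.02},
  {"offset": [-0.0029, -0.0021, 0.0], "rot": [0, 0, 0], "grip": 0.015},
  {"offset": [-0.0029, -0.0021, 0.0], "rot": [0, 0, 0], "grip": 0.015},
  {"offset": [-0.0029, -0.0021, 0.0], "rot": [0, 0, 0], "grip": 0.015},
])

```text
time: 9.43
tcp_pos: [535.3, -334.3, 242.9]
tool_rot: [0.0, 0.73, 0.683, -0.0]
ft_force: [-2.1, 1.0, 6.0]
width: 24.8
finger_force: 58.8
```

```bash
cat > tgt.py <<'E'
from h import *
p,r,s=pose();print(p,s['width'],s['finger_force'],s['joint_pos'].round(2),r.as_euler('xyz',degrees=True))
Y=np.radians(-4);t=np.radians(32)
n=np.array([-np.sin(t)*np.cos(Y),-np.sin(t)*np.sin(Y),np.cos(t)])
z=-n;x=np.array([-np.sin(Y),np.cos(Y),0]);y=np.cross(z,x)
D=np.array([593.9,-19.7,95])
RT=Ro.from_matrix(np.stack([x,y,z],1));T=D+(60+235-0)*n
if __name__=='__main__':print(T,rel(T,RT))
E
python3 tgt.py
```

```text
[ 535.34605045 -334.30212511  242.88764302] 24.790054729258582 58.77494752407074 [ 0.45  1.    0.14  1.42 -0.17  0.73  0.58] [1.79994923e+02 1.02226269e-02 8.62295029e+01]
[437.95461978  -8.79523672 345.17418837] (array([ 0.3184, -0.1186, -0.1024]), array([-31.99,  -0.05,   0.23]))
```

send_rows([
  {"offset": [0, 0, -0.02], "rot": [0, 0, 0], "grip": 0.015},
  {"offset": [0, 0, -0.06], "rot": [0, 0, 0], "grip": 0.015},
  {"offset": [0, 0, -0.1], "rot": [0, 0, 0], "grip": 0.015},
  {"offset": [0, 0, -0.14], "rot": [0, 0, 0], "grip": 0.015},
  {"offset": [0.03, -0.012, -0.15], "rot": [-3, 0, 0], "grip": 0.015},
  {"offset": [0.07, -0.026, -0.15], "rot": [-7, 0, 0], "grip": 0.015},
  {"offset": [0.11, -0.04, -0.15], "rot": [-11, 0, 0], "grip": 0.015},
  {"offset": [0.15, -0.055, -0.15], "rot": [-15, 0, 0], "grip": 0.015},
  {"offset": [0.19, -0.07, -0.15], "rot": [-19, 0, 0], "grip": 0.015},
  {"offset": [0.23, -0.085, -0.15], "rot": [-23, 0, 0], "grip": 0.015},
  {"offset": [0.27, -0.1, -0.15], "rot": [-27, 0, 0], "grip": 0.015},
  {"offset": [0.3, -0.11, -0.14], "rot": [-30, 0, 0], "grip": 0.015},
  {"offset": [0.318, -0.1186, -0.125], "rot": [-32, 0, 0.2], "grip": 0.015},
  {"offset": [0.318, -0.1186, -0.11], "rot": [-32, 0, 0.2], "grip": 0.015},
  {"offset": [0.318, -0.1186, -0.1024], "rot": [-32, 0, 0.2], "grip": 0.015},
  {"offset": [0.318, -0.1186, -0.1024], "rot": [-32, 0, 0.2], "grip": 0.015},
  {"offset": [0.318, -0.1186, -0.1024], "rot": [-32, 0, 0.2], "grip": 0.015},
])

```text
time: 11.55
tcp_pos: [468.5, -8.6, 387.6]
tool_rot: [0.181, 0.709, 0.661, 0.167]
ft_force: [0.3, 0.7, -1.4]
width: 24.4
finger_force: 59.4
```

```bash
python3 tgt.py; python3 - <<'E'
from h import *
a=shot('scene','s5.png');b=shot('top','t5.png')
A=cv2.imread('pics/s5.png');B=cv2.imread('pics/t5.png')
cv2.imwrite('pics/m6.png',np.hstack([cv2.resize(B[150:220,310:380],(400,400),interpolation=2),cv2.resize(A[165:245,275:355],(400,400),interpolation=2)]))
E
```

```text
[468.46591917  -8.60097511 387.55266533] 24.3945523698637 59.439722299575806 [-0.14  0.54  0.12  2.11 -1.44  0.    1.32] [1.51509409e+02 1.19774416e-01 8.59427146e+01]
[437.95461978  -8.79523672 345.17418837] (array([-0.0023, -0.047 ,  0.0227]), array([-3.51,  0.13,  0.01]))
```

View pics/m6.png

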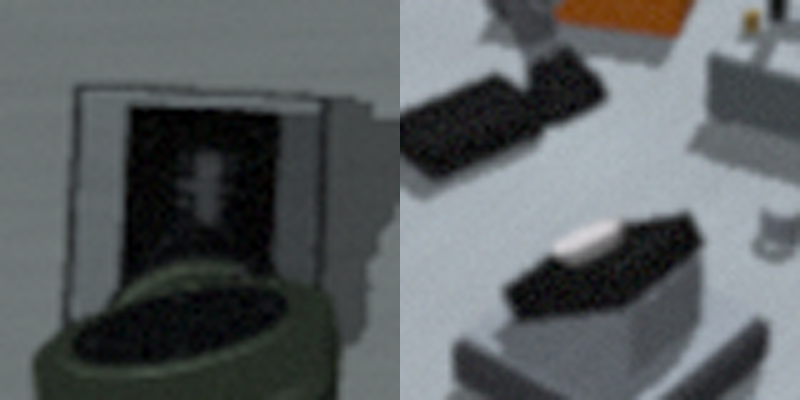

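The last move stopped short: TCP is at (468,−9,388), tilted only 28°, because joint 6 hit its lower limit of 0. The dish (top (345,183), scene (393/5→) (315,213)) is clear of the tool. I'll fit the arm's kinematics from logged states to choose a reachable aim within the tolerance.

```bash
cat > kin.py <<'E'
from h import *
from scipy.optimize import least_squares
Q=[[-1.27269,.70706,-.02761,1.48494,.02201,.9509,-.07549],[-.04,.58,-.43,1.87,.33,.77,1.46],[.42,.81,.18,1.26,-.14,1.08,.55],[.45,1.,.14,1.42,-.17,.73,.58]]
X=[[191.6,542.1,404.3],[451.7,103.5,400.1],[538,-330.8,399.8],[535.35,-334.3,242.9]]
def fk(q,L):
    h,a,b,d=L[:4]; s=-1; R=Ro.identity(); p=np.array([0,0,h])
    for k,(ax,l) in enumerate([('z',0),('y',0),('z',a),('y',0),('z',b),('y',0),('z',d)]):
        R=R*Ro.from_euler(ax,(s if ax=='z' else 1)*q[k]); 
        if l: p=p+R.apply([0,0,l])
    return p,R
def fit():
    p,r,s=pose(); QQ=Q+[s['joint_pos']];XX=X+[p]
    f=lambda L:np.concatenate([fk(q,L)[0]-x for q,x in zip(QQ,XX)])
    o=least_squares(f,[300,400,400,120]);return o.x,o.fun
lo=np.array([-2.71,-.32,-1.57,0,-1.46,0,-2.83]);hi=np.array([2.71,2.16,1.52,2.45,4.6,2.02,2.83])
def ik(T,n,q0,L):  # free roll about tool axis
    f=lambda q:np.concatenate([(fk(q,L)[0]-T)/100,(fk(q,L)[1].apply([0,0,1])+n)*3,.02*(np.array(q)-q0)])
    o=least_squares(f,np.clip(q0,lo+.02,hi-.02),bounds=(lo,hi));p,R=fk(o.x,L)
    return o.x,np.linalg.norm(p-T),np.degrees(np.arccos(np.clip(-R.apply([0,0,1])@n,-1,1)))
def nrm(tilt,yaw=-4):
    t=np.radians(tilt);Y=np.radians(yaw);return np.array([-np.sin(t)*np.cos(Y),-np.sin(t)*np.sin(Y),np.cos(t)])
D=np.array([593.9,-19.7,95])
if __name__=='__main__':
    L,e=fit();print(L.round(1),e.round(1))
    p,r,s=pose();q=s['joint_pos'];print(fk(q,L)[1].as_matrix().round(2),r.as_matrix().round(2))
    for tilt in(32,28,25,22):
      for dist in(45,60,80):
        T=D+(dist+235)*nrm(tilt)
        a=ik(T,nrm(tilt),q*[1,1,1,1,0,1,1]+[0,0,0,0,0,.05,0],L);b=ik(T,nrm(tilt),np.array([0,.4,.1,1.9,3.1,.2,-1.5]),L)
        print(tilt,dist,a[0].round(2),np.round(a[1:],1),'|',b[0].round(2),np.round(b[1:],1))
E
python3 kin.py
```

```text
[325.7 519.2 290.1 148.2] [-30.9   7.9  -0.8  -9.4  29.9   2.1  15.   28.6   0.1  11.9  24.7  -0.3
   3.2  30.9  -1. ]
[[-0.88  0.07  0.48]
 [ 0.06  1.   -0.04]
 [-0.48 -0.   -0.88]] [[ 0.07  0.88  0.48]
 [ 1.   -0.06 -0.04]
 [-0.    0.48 -0.88]]
32 45 [-0.02  0.58  0.06  2.14  0.    0.    1.31] [33.   7.8] | [-0.01  0.64  0.04  2.3   3.13  0.36 -1.5 ] [0. 0.]
32 60 [-0.03  0.55  0.06  2.16  0.    0.    1.31] [30.7  7.1] | [-0.02  0.6   0.04  2.31  3.12  0.33 -1.5 ] [0. 0.]
32 80 [-0.03  0.5   0.06  2.19  0.    0.    1.31] [27.2  6.2] | [-0.02  0.55  0.05  2.32  3.12  0.29 -1.5 ] [0. 0.]
28 45 [-0.01  0.6   0.04  2.12 -0.    0.    1.31] [15.8  3.8] | [-0.01  0.62  0.04  2.2   3.12  0.17 -1.5 ] [0. 0.]
28 60 [-0.02  0.57  0.05  2.14  0.    0.    1.31] [13.   3.1] | [-0.01  0.58  0.04  2.21  3.11  0.14 -1.5 ] [0. 0.]
28 80 [-0.02  0.52  0.05  2.17 -0.    0.    1.31] [9.  2.1] | [-0.01  0.54  0.04  2.21  3.11  0.09 -1.5 ] [0. 0.]
25 45 [-0.    0.61  0.04  2.11 -0.    0.    1.31] [3.1 0.7] | [-0.    0.61  0.03  2.12  3.1   0.03 -1.5 ] [0. 0.]
25 60 [-0.01  0.58  0.04  2.13 -0.    0.    1.31] [0.1 0. ] | [-0.01  0.58  0.04  2.13  3.1   0.   -1.5 ] [0. 0.]
25 80 [-0.01  0.54  0.04  2.13 -0.01  0.04  1.31] [0. 0.] | [ 0.25  0.56 -0.39  2.13  1.41  0.25 -1.5 ] [0.1 0. ]
22 45 [-0.    0.62  0.03  2.05 -0.03  0.1   1.31] [0. 0.] | [ 0.32  0.66 -0.52  2.05  1.32  0.36 -1.5 ] [0.1 0. ]
22 60 [-0.    0.58  0.04  2.05 -0.04  0.13  1.31] [0. 0.] | [ 0.35  0.64 -0.58  2.05  1.26  0.4  -1.5 ] [0.1 0. ]
22 80 [-0.01  0.54  0.05  2.04 -0.05  0.17  1.31] [0. 0.] | [ 0.4   0.61 -0.65  2.04  1.19  0.45 -1.5 ] [0.1 0. ]
```

```bash
cat > tg.py <<'E'
import sys
from kin import *
def tgt(tilt,dist,yaw=-4):
    n=nrm(tilt,yaw);Y=np.radians(yaw);z=-n;x=np.array([-np.sin(Y),np.cos(Y),0]);return D+(dist+235)*n,Ro.from_matrix(np.stack([x,np.cross(z,x),z],1))
p,r,s=pose();z=r.apply([0,0,1]);v=D-p
print(p.round(1),s['joint_pos'].round(2),'dist',v@z-235,'perp',r.inv().apply(v)[:2].round(1),'dev',np.arccos(-z@nrm(32)),s['finger_force'])
for a in sys.argv[1:]:
    t,d=map(float,a.split(','));P,R=tgt(t,d);print(P.round(1),rel(P,R))
E
python3 tg.py 15,85
```

```text
[468.5  -8.6 387.6] [-0.14  0.54  0.12  2.11 -1.44  0.    1.31] dist 82.24323737204679 perp [ -1.5 -29. ] dev 0.0611687245922934 59.43776249885559
[511.3 -13.9 404.1] (array([-0.0023,  0.0457,  0.0061]), array([13.5 ,  0.14,  0.03]))
```

send_rows([
  {"offset": [-0.001, 0.02, 0.0], "rot": [5, 0, 0], "grip": 0.015},
  {"offset": [-0.002, 0.035, 0.003], "rot": [10, 0, 0], "grip": 0.015},
  {"offset": [-0.0023, 0.0457, 0.006], "rot": [13.5, 0, 0], "grip": 0.015},
  {"offset": [-0.0023, 0.0457, 0.006], "rot": [13.5, 0, 0], "grip": 0.015},
  {"offset": [-0.0023, 0.0457, 0.006], "rot": [13.5, 0, 0], "grip": 0.015},
  {"offset": [-0.0023, 0.0457, 0.006], "rot": [13.5, 0, 0], "grip": 0.015},
])

```text
time: 12.4
tcp_pos: [510.8, -14.2, 404.0]
tool_rot: [0.096, 0.725, 0.676, 0.089]
ft_force: [0.4, 0.3, -1.6]
width: 24.5
finger_force: 59.6
```

```bash
python3 tg.py 19,80 22,77 25,74 26,74
```

```text
[510.8 -14.2 404. ] [-0.46  0.7   0.79  1.85 -0.87  0.66  0.74] dist 84.99333596846151 perp [ 0.6 -0.2] dev 0.2947218365727932 59.605915546417236
[491.6 -12.5 392.8] (array([ 0.0003, -0.0216,  0.0057]), array([-3.89,  0.05, -0.07]))
[477.3 -11.5 384.3] (array([ 0.0003, -0.0376,  0.0102]), array([-6.89,  0.05, -0.07]))
[463.6 -10.6 375. ] (array([ 0.0002, -0.0533,  0.0156]), array([-9.89,  0.05, -0.07]))
[458.8 -10.3 372.7] (array([ 0.0002, -0.0586,  0.0166]), array([-10.89,   0.05,  -0.07]))
```

send_rows([
  {"offset": [0, -0.011, 0.003], "rot": [-2, 0, 0], "grip": 0.015},
  {"offset": [0, -0.0216, 0.0057], "rot": [-3.9, 0, 0], "grip": 0.015},
  {"offset": [0, -0.03, 0.008], "rot": [-5.5, 0, 0], "grip": 0.015},
  {"offset": [0, -0.0376, 0.0102], "rot": [-6.9, 0, 0], "grip": 0.015},
  {"offset": [0, -0.045, 0.013], "rot": [-8.4, 0, 0], "grip": 0.015},
  {"offset": [0, -0.0533, 0.0156], "rot": [-9.9, 0, 0], "grip": 0.015},
  {"offset": [0, -0.0533, 0.0156], "rot": [-9.9, 0, 0], "grip": 0.015},
  {"offset": [0, -0.0533, 0.0156], "rot": [-9.9, 0, 0], "grip": 0.015},
])

```text
time: 13.4
tcp_pos: [464.0, -11.2, 375.7]
tool_rot: [0.159, 0.715, 0.665, 0.146]
ft_force: [-0.7, -0.2, -1.1]
width: 24.6
finger_force: 59.6
```

```bash
python3 tg.py 27,70 28,66 30,65
```

```text
[464.  -11.2 375.7] [-0.25  0.58  0.31  2.12 -1.33  0.13  1.2 ] dist 74.38379297173111 perp [ 1.5 -0.3] dev 0.12342741457238157 59.59924399852753
[455.8 -10.  366.8] (array([ 0.0006, -0.0113,  0.0046]), array([-2.07,  0.17, -0.06]))
[452.9  -9.8 360.8] (array([ 0.0006, -0.0164,  0.0088]), array([-3.07,  0.17, -0.06]))
[444.3  -9.2 354.8] (array([ 0.0006, -0.0268,  0.0106]), array([-5.07,  0.17, -0.06]))
```

Reached: 74 mm off, axis about 1.5 mm from the dish centre, deviation 0.12 rad. I'll hold, then check by picture.

send_rows([
  {"offset": [0, 0, 0], "rot": [0, 0, 0], "grip": 0.015},
  {"offset": [0, 0, 0], "rot": [0, 0, 0], "grip": 0.015},
  {"offset": [0, 0, 0], "rot": [0, 0, 0], "grip": 0.015},
  {"offset": [0, 0, 0], "rot": [0, 0, 0], "grip": 0.015},
  {"offset": [0, 0, 0], "rot": [0, 0, 0], "grip": 0.015},
  {"offset": [0, 0, 0], "rot": [0, 0, 0], "grip": 0.015},
  {"offset": [0, 0, 0], "rot": [0, 0, 0], "grip": 0.015},
  {"offset": [0, 0, 0], "rot": [0, 0, 0], "grip": 0.015},
  {"offset": [0, 0, 0], "rot": [0, 0, 0], "grip": 0.015},
  {"offset": [0, 0, 0], "rot": [0, 0, 0], "grip": 0.015},
  {"offset": [0, 0, 0], "rot": [0, 0, 0], "grip": 0.015},
  {"offset": [0, 0, 0], "rot": [0, 0, 0], "grip": 0.015},
  {"offset": [0, 0, 0], "rot": [0, 0, 0], "grip": 0.015},
  {"offset": [0, 0, 0], "rot": [0, 0, 0], "grip": 0.015},
  {"offset": [0, 0, 0], "rot": [0, 0, 0], "grip": 0.015},
  {"offset": [0, 0, 0], "rot": [0, 0, 0], "grip": 0.015},
  {"offset": [0, 0, 0], "rot": [0, 0, 0], "grip": 0.015},
  {"offset": [0, 0, 0], "rot": [0, 0, 0], "grip": 0.015},
])

```text
time: 15.65
tcp_pos: [463.9, -10.7, 375.4]
tool_rot: [0.159, 0.714, 0.666, 0.146]
ft_force: [-0.5, 0.2, -1.9]
width: 24.9
finger_force: 59.6
```

```bash
python3 tg.py; python3 - <<'E'
from kin import *
a=shot('scene','s6.png');A=cv2.imread('pics/s6.png')
p,r,s=pose();z=r.apply([0,0,1])
C=A[140:240,260:380];C=cv2.resize(C,(720,600),interpolation=2)
f=lambda X:tuple(int(v) for v in ((proj(a,X)[0]-[260,140]+.5)*6))
for X,c in((p+235*z,(0,0,255)),(p+120*z,(0,255,255)),(D,(0,255,0)),(D+235*nrm(32),(255,0,0))):
    print(f(X));cv2.circle(C,f(X),4,c,-1)
cv2.imwrite('pics/s6c.png',C)
E
```

```text
[463.9 -10.7 375.4] [-0.25  0.58  0.31  2.12 -1.33  0.13  1.21] dist 74.19653306238797 perp [0.8 0. ] dev 0.12365704821395679 59.59943175315857
(268, 303)
(184, 82)
(321, 437)
(110, 2)
```

View pics/s6c.png

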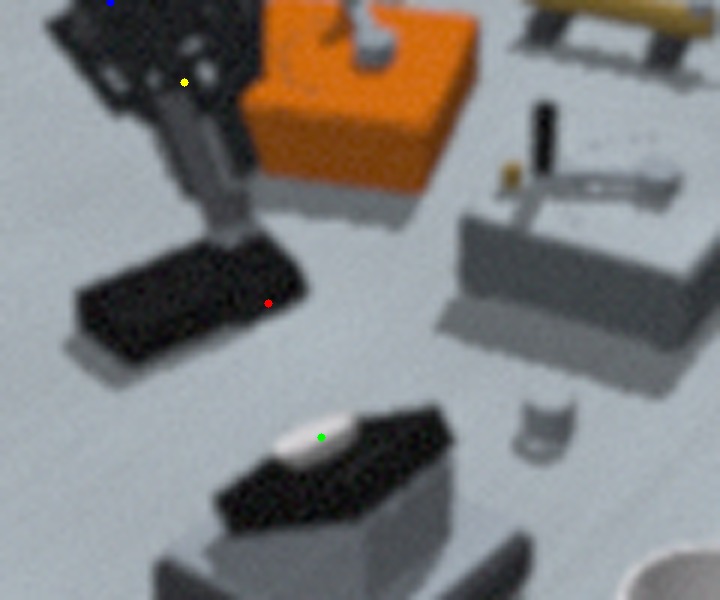

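The image shows the thermometer's lens centre at the red dot, its axis straight towards the dish centre at the green dot, with nothing touching. Now bring it back over the tile.

```bash
cat > back.py <<'E'
from h import *
import sys
Y=np.radians(-4);y=np.array([np.cos(Y),np.sin(Y),0]);z=np.array([0,0,-1.]);x=np.cross(y,z)
Rd=Ro.from_matrix(np.stack([x,y,z],1))
p,r,s=pose();print(p,s['joint_pos'].round(2),r.as_matrix().round(3).tolist())
for P in([480,-15,400],[530,-337,400],[530,-337,300],[530,-337,243.5]):print(P,rel(P,Rd))
E
python3 back.py
```

```text
[463.9325367  -10.65479158 375.40606807] [-0.25  0.58  0.31  2.12 -1.33  0.13  1.21] [[0.071, 0.905, 0.42], [0.997, -0.063, -0.032], [-0.002, 0.421, -0.907]]
[480, -15, 400] (array([-0.0032,  0.0252, -0.0154]), array([24.92,  0.13, -0.03]))
[530, -337, 400] (array([-0.3209,  0.0908,  0.0158]), array([24.92,  0.13, -0.03]))
[530, -337, 300] (array([-0.3207,  0.0487,  0.1065]), array([24.92,  0.13, -0.03]))
[530, -337, 243.5] (array([-0.3206,  0.0249,  0.1577]), array([24.92,  0.13, -0.03]))
```

send_rows([
  {"offset": [-0.0005, 0.004, -0.004], "rot": [3, 0, 0], "grip": 0.015},
  {"offset": [-0.001, 0.01, -0.008], "rot": [8, 0, 0], "grip": 0.015},
  {"offset": [-0.002, 0.018, -0.012], "rot": [14, 0, 0], "grip": 0.015},
  {"offset": [-0.003, 0.025, -0.0154], "rot": [20, 0, 0], "grip": 0.015},
  {"offset": [-0.033, 0.031, -0.012], "rot": [24.9, 0, 0], "grip": 0.015},
  {"offset": [-0.073, 0.039, -0.008], "rot": [24.9, 0, 0], "grip": 0.015},
  {"offset": [-0.113, 0.048, -0.004], "rot": [24.9, 0, 0], "grip": 0.015},
  {"offset": [-0.153, 0.056, 0.0], "rot": [24.9, 0, 0], "grip": 0.015},
  {"offset": [-0.193, 0.064, 0.003], "rot": [24.9, 0, 0], "grip": 0.015},
  {"offset": [-0.233, 0.072, 0.007], "rot": [24.9, 0, 0], "grip": 0.015},
  {"offset": [-0.273, 0.081, 0.011], "rot": [24.9, 0, 0], "grip": 0.015},
  {"offset": [-0.303, 0.087, 0.014], "rot": [24.9, 0, 0], "grip": 0.015},
  {"offset": [-0.3209, 0.0908, 0.0158], "rot": [24.9, 0.1, 0], "grip": 0.015},
  {"offset": [-0.3209, 0.0908, 0.0158], "rot": [24.9, 0.1, 0], "grip": 0.015},
  {"offset": [-0.3207, 0.0697, 0.0611], "rot": [24.9, 0.1, 0], "grip": 0.015},
  {"offset": [-0.3207, 0.0487, 0.1065], "rot": [24.9, 0.1, 0], "grip": 0.015},
  {"offset": [-0.3207, 0.0487, 0.1065], "rot": [24.9, 0.1, 0], "grip": 0.015},
  {"offset": [-0.3207, 0.0487, 0.1065], "rot": [24.9, 0.1, 0], "grip": 0.015},
])

```text
time: 17.95
tcp_pos: [530.4, -337.0, 302.0]
tool_rot: [0.001, 0.731, 0.682, 0.0]
ft_force: [0.5, -0.6, -1.0]
width: 24.7
finger_force: 59.5
```

```bash
python3 back.py
```

```text
[ 530.36916659 -336.9980748   302.04981309] [ 0.21  1.02  0.72  1.4  -0.74  0.99  1.04] [[0.07, 0.998, 0.002], [0.998, -0.07, -0.002], [-0.002, 0.002, -1.0]]
[480, -15, 400] (array([ 0.3175, -0.0726, -0.0986]), array([ 0.11,  0.09, -0.01]))
[530, -337, 400] (array([-0.0002, -0.0002, -0.098 ]), array([ 0.11,  0.09, -0.01]))
[530, -337, 300] (array([-0.    , -0.0004,  0.002 ]), array([ 0.11,  0.09, -0.01]))
[530, -337, 243.5] (array([ 0.0001, -0.0005,  0.0585]), array([ 0.11,  0.09, -0.01]))
```

send_rows([
  {"offset": [0, 0, 0.02], "rot": [0.1, 0.1, 0], "grip": 0.015},
  {"offset": [0, 0, 0.04], "rot": [0.1, 0.1, 0], "grip": 0.015},
  {"offset": [0, 0, 0.05], "rot": [0.1, 0.1, 0], "grip": 0.015},
  {"offset": [0, 0, 0.054], "rot": [0.1, 0.1, 0], "grip": 0.015},
  {"offset": [0, 0, 0.054], "rot": [0.1, 0.1, 0], "grip": 0.015},
  {"offset": [0, 0, 0.054], "rot": [0.1, 0.1, 0], "grip": 0.015},
  {"offset": [0, 0, 0.054], "rot": [0.1, 0.1, 0], "grip": 0.015},
])

```text
time: 18.82
tcp_pos: [530.1, -337.1, 246.3]
tool_rot: [-0.001, 0.732, 0.682, 0.0]
ft_force: [-0.2, 0.2, -1.2]
width: 25.0
finger_force: 59.5
```

send_rows([
  {"offset": [0, 0, 0.001], "rot": [0, 0, 0], "grip": 0.015},
  {"offset": [0, 0, 0.002], "rot": [0, 0, 0], "grip": 0.015},
  {"offset": [0, 0, 0.003], "rot": [0, 0, 0], "grip": 0.015},
  {"offset": [0, 0, 0.003], "rot": [0, 0, 0], "grip": 0.015},
  {"offset": [0, 0, 0.003], "rot": [0, 0, 0], "grip": 0.015},
])

```text
time: 19.45
tcp_pos: [530.0, -337.1, 243.0]
tool_rot: [-0.001, 0.732, 0.682, -0.0]
ft_force: [0.3, -0.3, -0.8]
width: 24.7
finger_force: 60.2
```

send_rows([
  {"offset": [0, 0, 0.0005], "rot": [0, 0, 0], "grip": 0.015},
  {"offset": [0, 0, 0.0005], "rot": [0, 0, 0], "grip": 0.015},
  {"offset": [0, 0, 0.0005], "rot": [0, 0, 0], "grip": 0.027},
  {"offset": [0, 0, 0.0005], "rot": [0, 0, 0], "grip": 0.03},
  {"offset": [0, 0, 0.0005], "rot": [0, 0, 0], "grip": 0.035},
  {"offset": [0, 0, 0.0005], "rot": [0, 0, 0], "grip": 0.05},
  {"offset": [0, 0, 0.0005], "rot": [0, 0, 0], "grip": 0.065},
  {"offset": [0, 0, 0.0005], "rot": [0, 0, 0], "grip": 0.07},
  {"offset": [0, 0, -0.02], "rot": [0, 0, 0], "grip": 0.07},
  {"offset": [0, 0, -0.06], "rot": [0, 0, 0], "grip": 0.07},
  {"offset": [0, 0, -0.11], "rot": [0, 0, 0], "grip": 0.07},
  {"offset": [0, 0, -0.16], "rot": [0, 0, 0], "grip": 0.07},
  {"offset": [0.06, -0.06, -0.16], "rot": [0, 0, 0], "grip": 0.07},
  {"offset": [0.1, -0.1, -0.16], "rot": [0, 0, 0], "grip": 0.07},
  {"offset": [0.1, -0.1, -0.16], "rot": [0, 0, 0], "grip": 0.07},
  {"offset": [0.1, -0.1, -0.16], "rot": [0, 0, 0], "grip": 0.07},
])

```text
time: 21.45
tcp_pos: [437.0, -229.7, 404.8]
tool_rot: [-0.001, 0.731, 0.682, 0.001]
ft_force: [0.0, -0.4, 1.1]
width: 69.8
finger_force: 0.0
```

```bash
python3 - <<'E'
from h import *
a=shot('scene','s7.png');b=shot('top','t7.png')
A=cv2.imread('pics/s7.png');B=cv2.imread('pics/t7.png')
cv2.imwrite('pics/m7.png',np.hstack([cv2.resize(B[160:250,190:480],(500,155)),np.zeros((155,2,3),np.uint8),cv2.resize(A[240:310,190:260],(155,155))])) if 0 else cv2.imwrite('pics/m7.png',np.vstack([cv2.resize(B[160:240,190:480],(800,221),interpolation=2),cv2.resize(A[150:310,190:400][:, :],(800,375)[:2],interpolation=2)]))
E
```

```text
(no output)
```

View pics/m7.png

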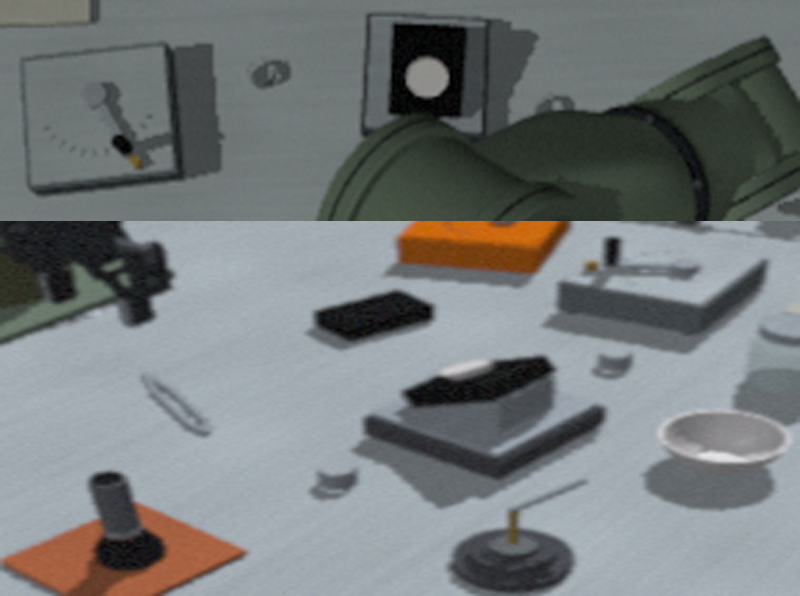

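The thermometer stands upright on the tile (scene about (224,285)), the lever still points at the tab (top (234,212)/(239,218)), nothing else has moved, and the robot is clear. Handing in.

```bash
python3 -c "
from rig import order;print(order.close_job())"
```

```text
the job is handed in; nothing more can be done
None
```

I finished all three steps and handed in the job at about 21.5 s, but got no verdict back: the lever is about 0.013 rad off the marker; the thermometer was held still for over 2 s at 74 mm from the dish, tilted about 0.12 rad off square because of a joint limit (0.2 allowed); and it now stands upright and released on its tile.

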